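Lock the column strap with its spring cotter

ROBOT

A 7-joint arm with a two-finger parallel gripper is mounted at the origin on the work surface. World frame = base frame: x ahead of the robot, y to its left, z up, the work surface at z = 0. Lengths are in m, angles in rad, forces in N, time in s.
With the tool pointing down it reaches from about 0.4 to 0.85 m from the base axis. Payload 4.5 kg.
Tool frame: the origin (TCP) lies on the centre line of the jaws, within the pads' length; the fingertips stand 25 mm ahead of it and the grasp point (between the pads) lies 6 mm ahead of it (manip.tips_ahead is the distance from the TCP to the fingertips, in m); z points along the fingers, y is the direction in which the jaws open and shut (so a half turn about z gives the same grasp; the last joint's range is limited). The gripper opens to 88 mm and grips with 3 to 60 N. Pads are 18 mm wide; open, the fingers measure 123 mm over their backs; the gripper's body (75 mm by 187 mm) begins 45 mm behind the grasp point.
Start: joints at [1.295, 0.689, -0.195, 1.565, 0.157, 0.902, -0.215], TCP at [0.191, -0.595, 0.243] pointing down, gripper open.
Joint ranges: [-3.01, 3.01], [-0.46, 2.08], [-1.47, 1.51], [0.13, 2.56], [-1, 4.14], [0.04, 2.09], [-2.66, 2.66]. Speed limits (rad/s): [2.57, 2.57, 3.14, 3.14, 3.14, 3.14, 3.14].

INTERFACE

Orientations are given as a rotation vector (axis times angle).
In Python, from workcell import manip, viewer, close_job, nets gives the robot as it stands.
- The arm moves only by the tool jog_arm, never from a script. Its argument "motion" is a list of rows, each a list of 7 numbers: the shift along the tool's x, y, z in cm, then the turn, a rotation vector about the tool's x, y, z in degrees, then the gripper's target within -1 to 1 (shut at 1, half-way at 0, fully open at -1). In form: [[x, y, z, rx, ry, rz, fingers], ...]. A call has 1 to 20 rows; each row is the pose to reach, as a shift and turn from the pose measured when the call began, along the tool's axes at that moment; what a row does not reach only later rows make up. A row lasts 1/12 s, in which the tool goes at most 41.7 mm and 7.16 degrees, less where a joint would pass 70% of its speed; a pose out of reach is approached as far as the arm can. A call with a gripper value outside its range is refused whole. The fingers move at their own pace and stop on an object; the grip force is fixed at half the most. Time passes only in rows, so rows that repeat a pose let the fingers close. It gives the time, the measured TCP pose, the force and the opening at its end, in the units of the state.
- manip.sense(): the state, without advancing time (a new reading comes with each control period).
- viewer.capture(name): name is "scene" or "top"; returns a dict with "pixels" (400x640x3 uint8, red, green, blue), "z_map" (400x640 float32, m along the optical axis (not along the pixel's ray), 0 where there is no reading), "intrinsics" (3x3 intrinsics, pixels), "extrinsics" (4x4, takes a point from world to camera coordinates). Camera axes: x right, y down, z forward; pixel columns grow to the right and rows downward; lengths in m; the calibration is good to about 2 mm. A picture is of the moment at which its call begins.
- close_job(): hands the job in, once; it reports no verdict.
Trained networks look in a picture, given as the dict that the camera call returned (one of the last four; its "shot" number tells which), for a name from the list of things; names that differ only in an ending like _2 or _b are one class to them, and where a whole thing is asked for, a point or a joint stands for the part that bears it (a point fixed in the world has none). Each returns a list of dicts, best first, with "confidence" (0 to 1); they miss things now and then, are a little off and sometimes report something else, mostly with a low value. They report only what shows in the picture. A call takes as long as a camera call. They do not tell look-alikes from the thing itself.
- nets.boxes_of(query, picture): "box" ([centre column, centre row, width, height] in pixels, round what is visible of it).
The state is a dict: "t": time; "joint_positions": joint angles; "joint_vel": joint speeds; "joint_torque": joint torques, N m; "ee_pos": TCP position; "ee_rot": TCP orientation; "wrist_force": force on the tool from outside, world axes, zero at the start; "moment": the same for the moment, N m; "finger_gap": finger opening in m.
Only numpy, scipy, OpenCV 4.12 (cv2) and the standard library are available. Lean on these libraries where they do the work, as an engineer would, in place of code of your own. Each camera call takes 0.05 s, during which the arm holds its last target. There are 200 camera calls.

TASK

Swing the cradle's strap fully down over the steel column so that the brass post stands through it, then push the red-handled spring cotter's straight leg through the post's cross hole until its bow snaps home round the post, and let go. Do not shift or tip the tube rack, the little carton, the amber bottle or the beaker.

Things in the scene. Friction and masses are not known exactly. Their poses are not given: they have to be found in the camera images.
- post_hole (a point): Centre of the cross hole in the upright brass post (26 mm diameter, top 23 mm above this point) of the fixed column cradle, 66 mm above the bench. The hole goes right through the post along this frame's y axis (level), is 11 mm wide and 10 mm high, and may be entered from either end. z is up.
- cradle_column (a point): Middle of the steel column lying in the cradle, 60 mm to +x of the post, 36 mm above the bench; same axes as post_hole. It is 33 mm across and 170 mm long along y, and is fixed. Under it is the cradle's grey base plate, 190 mm (x) by 130 mm (y), 12 mm thick, on the bench, centred on this point.
- strap_hinge (a point): Middle of the strap's hinge pin, 120 mm to +x of the post, 55 mm above the bench; same axes as post_hole, and the hinge axis is y.
- strap (a joint): Angle of the strap, rad: 0 when fully down, flat over column and post, growing as it swings up about the hinge (1.57 = upright). Its stiff hinge stays where it is left (0.25 N m of friction: a few newtons near the end move it). The strap is an aluminium bar 50 mm wide, 6 mm thick, 169 mm long from hinge to free end; down, its top face is 58 mm above the bench.
- strap_window (a point): Middle, at the top face, of the strap's window, 38 mm long and 34 mm wide, 120 mm from the hinge: the post passes through it as the strap comes down. Down, this point is 8 mm below the cross hole's centre.
- strap_end (a point): Middle of the top face of the strap's blue free end (30 mm long, 50 wide), 154 mm from the hinge. x points along the strap to the hinge, z out of its top face.
- cotter_grip (a point): Centre of the spring cotter's upright red grip block, 40 mm long (x), 14 wide (y), 32 high (z). The cotter lies flat on the bench, so this point is 16 mm above it. x points to the leg tips. The straight leg, 6 mm wire, runs along x at y = 0, 13 mm below this point; its 4 mm tip is 105 mm ahead. The bow leg lies at its +y side, same height, flared tip 100 mm ahead. Weight 80 g.
- cotter_saddle (a point): Point on the straight leg's axis, 60 mm ahead of cotter_grip and 13 mm below it, opposite the middle of the bow's hollow: it lies at the middle of the post's cross hole when the cotter is home. Same axes as cotter_grip.
- bow (a joint): How far the sprung bow leg is spread, rad: 0 relaxed, about 0.1 while its narrow part rides over the post, back to about 0.01 when it has snapped home and is let go (up to 0.03 while still held). Pushing it over takes roughly 5 to 15 N along the leg.
- rack_center (a point): Centre of a white tube rack, 120 mm (x) by 70 mm (y) by 85 mm high, with a few tubes standing 9 mm above it. Leave alone.
- bottle_center (a point): Centre of an amber bottle with a blue cap, 64 mm diameter, 115 mm high. Leave alone.
- beaker_center (a point): Centre of a glass beaker, 60 mm diameter, 75 mm high. Leave alone.
- carton_center (a point): Centre of a small light red carton with white patches, 50 mm (x) by 70 mm (y) by 50 mm high, standing just ahead of the cotter's leg tips. Leave alone.
Things that resemble listed ones, but are neither listed nor needed, are in the scene too. Of the things that look like the part that bears cotter_grip, take the one that is farthest to the robot's right at the start.

How it is judged:
By the outcome, as a careful person would: the job done as asked, in the order asked, and still so for the second after the job is handed in, with the robot touching nothing.
It also fails if it takes over 58 s, if anything falls off the work surface, if the arm or the gripper's body presses on something with over 40 N, if the wrist force passes 120 N, or if a joint passes its speed limit or range.

## Working session

There is one attempt and no reset: what is moved stays moved. The work goes in short steps, Python scripts to look and compute and a tool call to move; the robot and the scene stay as the last step left them, time stands still between calls to the robot, and variables do not carry over. Pictures are saved under pics/ and viewed, about 8 in all and at most 12, crops included, and the job is handed in when it is done.

Besides the shell and the picture viewer there is one more tool, called after ">>>" as name(argument=value, ...) on one line, values as JSON. jog_arm: Moves the arm, as the interface text tells. Its arguments: {"type":"object","properties":{"motion":{"type":"array"}},"required":["motion"]}

```bash
mkdir -p pics; ls
cat > h.py <<'E'
from workcell import manip, viewer, close_job, nets
import numpy as np, cv2
from scipy.spatial.transform import Rotation as R
def cap(n,save=None):
    d=viewer.capture(n)
    if save: cv2.imwrite('pics/'+save+'.png',cv2.cvtColor(d['pixels'],cv2.COLOR_RGB2BGR))
    return d
def cloud(d):
    z=d['z_map'];K=d['intrinsics'];E=np.linalg.inv(d['extrinsics'])
    v,u=np.mgrid[:z.shape[0],:z.shape[1]]
    P=np.stack([(u-K[0,2])/K[0,0]*z,(v-K[1,2])/K[1,1]*z,z],-1)
    W=P@E[:3,:3].T+E[:3,3]; W[z==0]=np.nan
    return W
def pix(d,p):
    q=d['extrinsics'][:3,:3]@np.array(p)+d['extrinsics'][:3,3]; k=d['intrinsics']@q; return k[:2]/k[2]
def tocmd(p):
    s=manip.sense(); r=R.from_rotvec(s['ee_rot']); return r.inv().apply(np.array(p)-s['ee_pos'])*100
E
python3 - <<'E'
from h import *
s=manip.sense(); print(s['t'],s['ee_pos'],s['ee_rot'],R.from_rotvec(s['ee_rot']).as_matrix().round(3))
for n in ['scene','top']:
    d=cap(n,n+'0'); W=cloud(d); print(n,np.linalg.inv(d['extrinsics'])[:3].round(3).tolist(), d['intrinsics'][0,0])
    for q in ['cotter_grip','strap','strap_end','rack_center','bottle_center','beaker_center','carton_center','post_hole','cradle_column']:
        for b in nets.boxes_of(q,d)[:4]:
            x=b['box']; print(q,round(b['confidence'],2),np.round(x),W[int(min(x[1],399)),int(min(x[0],639))].round(3))
E
```

```text
pics
0.0 [ 0.19032663 -0.59466634  0.24191629] [-3.10220272e+00 -4.84535766e-01  5.87116420e-04] [[ 0.952  0.305 -0.001]
 [ 0.305 -0.952  0.002]
 [-0.    -0.002 -1.   ]]
scene [[-0.554, 0.487, -0.675, 1.177], [0.832, 0.346, -0.433, 0.352], [0.023, -0.802, -0.597, 0.602]] 416.4319185828926
cotter_grip 0.93 [280. 301.  69.  30.] [ 0.802  0.026 -0.001]
cotter_grip 0.86 [272. 172.  37.  26.] [ 0.484 -0.248  0.001]
cotter_grip 0.38 [314. 203. 104. 124.] [ 0.542 -0.076  0.012]
cotter_grip 0.38 [306. 183.  44.  87.] [ 0.634 -0.036  0.138]
strap 0.95 [302. 186.  48.  84.] [ 0.636 -0.041  0.132]
strap_end 0.85 [305. 183.  44.  84.] [ 0.632 -0.039  0.135]
rack_center 0.7 [460. 225.  46.  72.] [0.512 0.245 0.083]
bottle_center 0.88 [392. 169.  26.  48.] [0.388 0.038 0.072]
beaker_center 0.56 [381. 302.  39.  54.] [0.759 0.2   0.073]
carton_center 0.48 [270. 173.  37.  31.] [ 0.49  -0.254 -0.001]
post_hole 0.81 [315. 203. 102. 124.] [ 0.542 -0.076  0.012]
cradle_column 0.87 [314. 204. 101. 122.] [ 0.541 -0.079  0.01 ]
cradle_column 0.28 [303. 184.  47.  86.] [ 0.635 -0.04   0.134]
top [[-0.004, -0.998, 0.07, 0.537], [-1.0, 0.004, 0.0, -0.017], [-0.0, -0.07, -0.998, 0.884]] 388.9189761226273
cotter_grip 0.75 [415. 242.  20.  55.] [ 0.501 -0.243  0.004]
cotter_grip 0.74 [290. 105.  40.  45.] [0.816 0.036 0.001]
strap 0.69 [324. 174.  34.  34.] [ 0.637 -0.036  0.131]
strap_end 0.73 [322. 177.  29.  29.] [ 0.632 -0.034  0.144]
rack_center 0.7 [198. 267.  57.  65.] [0.454 0.221 0.083]
rack_center 0.32 [323. 177.  28.  30.] [ 0.629 -0.035  0.148]
bottle_center 0.77 [292. 308.  28.  33.] [0.377 0.026 0.113]
beaker_center 0.96 [217. 135.  32.  33.] [0.748 0.206 0.003]
carton_center 0.87 [426. 192.  40.  27.] [ 0.61  -0.257  0.051]
post_hole 0.93 [320. 195.  77.  97.] [ 0.602 -0.031  0.051]
post_hole 0.64 [414. 224.   5.  18.] [ 0.542 -0.244  0.004]
cradle_column 0.87 [320. 195.  83.  94.] [ 0.603 -0.029  0.049]
```

Run:
```python
import cv2
a=cv2.imread('pics/top0.png')[40:340,170:490]; cv2.imwrite('pics/t1.png',cv2.resize(a,None,fx=2,fy=2,interpolation=cv2.INTER_CUBIC))
a=cv2.imread('pics/scene0.png')[120:350,190:490]; cv2.imwrite('pics/s1.png',cv2.resize(a,None,fx=2.6,fy=2.6,interpolation=cv2.INTER_CUBIC))
```

```text
(no output)
```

View pics/t1.png

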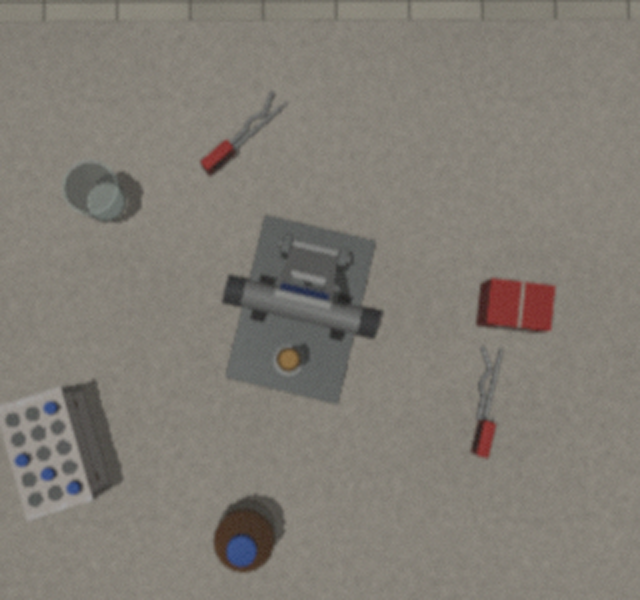

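View pics/s1.png

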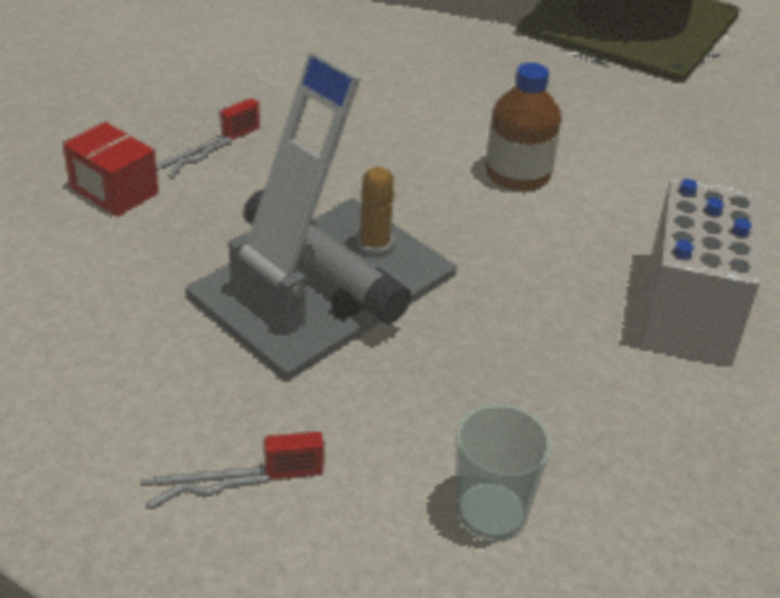

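The scene view shows the strap raised, with the post bare. Candidates for the cotter in top-camera pixels are the grip at about (412,259), beside the carton on the robot's right (y≈-0.25), and the look-alike at about (279,118) (y≈+0.04). I choose the first because it is farthest right. Next I measure the poses.

```bash
cat > m.py <<'E'
from h import *
def rect(p): 
    r=cv2.minAreaRect((p*1000).astype(np.float32)); return np.round(r[0],1),np.round(r[1],1),round(r[2],1)
def red(d):
    p=d['pixels'].astype(int); return (p[...,0]>80)&(p[...,0]>2.2*p[...,1])&(p[...,0]>2.0*p[...,2])
E
python3 - <<'E'
from m import *
ds={n:cap(n) for n in ['scene','top']}
for n,d in ds.items():
    W=cloud(d); X,Y,Z=W[...,0],W[...,1],W[...,2]; p=d['pixels'].astype(int)
    box=(X>.42)&(X<.76)&(Y>-.17)&(Y<.14)
    m=box&(Z>.008)&(Z<.016); print(n,'plate',m.sum(),rect(W[m][:,:2]),np.median(Z[m]))
    m=box&(Z>.06)&(X<.59)&(p[...,0]>1.5*p[...,2]); print('post',m.sum(),W[m].mean(0).round(4),W[m].min(0).round(4),W[m].max(0).round(4)); t=m&(Z>.084);print('posttop',t.sum(),W[t].mean(0).round(4))
    m=box&(Z>.046)&(Z<.056)&~((p[...,0]>1.5*p[...,2])); print('col',rect(W[m][:,:2]),W[m].mean(0))
    m=box&(p[...,2]>1.5*p[...,0])&(Z>.1); print('blue',m.sum(),W[m].mean(0).round(4),W[m].min(0).round(4),W[m].max(0).round(4))
    m=red(d)&(Y<-.15)&(X<.56)&(X>.42); print('grip',m.sum(),W[m].mean(0).round(4),W[m].min(0).round(4),W[m].max(0).round(4)); t=m&(Z>.029);print('top',t.sum(),rect(W[t][:,:2]) if t.sum()>4 else 0)
    m=(Z>.0025)&(Z<.012)&(X>.505)&(X<.62)&(Y>-.3)&(Y<-.2);print('legs',m.sum())
    m=red(d)&(Y<-.15)&(X>.56)&(Z>.046);print('carton',rect(W[m][:,:2]))
a=cv2.cvtColor(ds['top']['pixels'][200:290,380:470],cv2.COLOR_RGB2BGR); cv2.imwrite('pics/c1.png',cv2.resize(a,None,fx=6,fy=6,interpolation=cv2.INTER_CUBIC))
E
```

```text
scene plate 2019 (array([608. , -32.1]), array([132.8, 191.7]), 76.2) 0.011298763003352308
post 159 [ 0.5553 -0.0136  0.078 ] [ 0.541  -0.0255  0.0603] [ 0.5638 -0.0045  0.0903]
posttop 60 [ 0.5517 -0.0156  0.0874]
col (array([617. , -27.6]), array([131.7, 140.3]), 27.2) [ 0.62514852 -0.00868926  0.0496004 ]
blue 180 [ 0.6073 -0.0309  0.1987] [ 0.5977 -0.0522  0.1889] [ 0.6167 -0.0107  0.2087]
grip 39 [ 0.4646 -0.23    0.0312] [ 0.4438 -0.2407  0.0239] [ 0.4836 -0.2216  0.0341]
top 37 (array([ 464.2, -231.3]), array([12.7, 38.9]), 75.8)
legs 113
carton (array([ 609.3, -266.9]), array([68.5, 48.1]), 82.5)
top plate 2977 (array([607.1, -32.4]), array([129.8, 189.8]), 76.3) 0.011665494263135123
post 89 [ 0.5498 -0.018   0.0879] [ 0.54   -0.0283  0.0829] [ 0.5605 -0.0078  0.093 ]
posttop 88 [ 0.5499 -0.0179  0.088 ]
col (array([633.4, -38.7]), array([170.1,  81.2]), 76.1) [ 0.60677991 -0.03205618  0.04971091]
blue 47 [ 0.6085 -0.0315  0.1965] [ 0.6027 -0.0519  0.1885] [ 0.615  -0.0129  0.2043]
grip 78 [ 0.4634 -0.2318  0.0312] [ 0.4462 -0.24    0.0278] [ 0.4806 -0.2243  0.0353]
top 69 (array([ 463.5, -231.8]), array([10.7, 34.1]), 75.6)
legs 218
carton (array([ 607.8, -267.3]), array([67.4, 46.7]), 82.6)
```

View pics/c1.png

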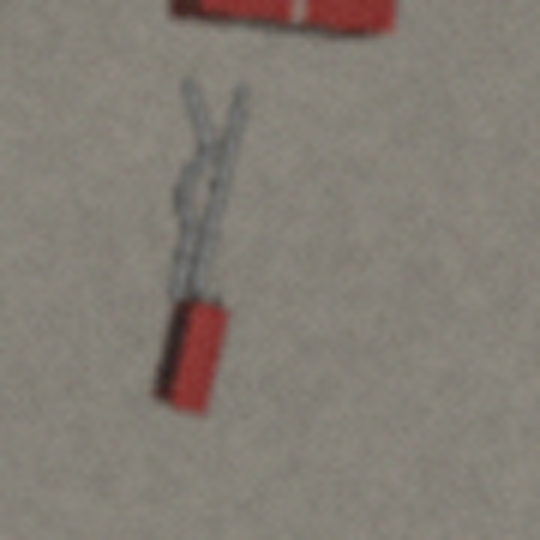

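The crop shows the target's grip at (412,259), the straight leg on its right and the bow on its left, with the carton just ahead. That matches the description, so I go for the strap first.

```bash
cat >> h.py <<'E'
yawc=np.deg2rad(-13.9); xf=np.array([np.cos(yawc),np.sin(yawc),0]); yf=np.array([-xf[1],xf[0],0]); post=np.array([.5495,-.018,.066])
def F(a,b,z): p=post+a*xf+b*yf; p[2]=z; return p      # cradle coords -> world
def Rd(psi): c,s=np.cos(np.deg2rad(psi)),np.sin(np.deg2rad(psi)); return R.from_matrix([[c,s,0],[s,-c,0],[0,0,-1]])
def row(p,psi,g=None):   # TCP world target -> row
    s=manip.sense(); r=R.from_rotvec(s['ee_rot'])
    d=r.inv().apply(np.array(p)-s['ee_pos'])*100; w=np.rad2deg((r.inv()*Rd(psi)).as_rotvec()); return d.round(2).tolist()+w.round(1).tolist()
E
python3 - <<'E'
from h import *
print(row(F(.16,0,.31),-13.9),'above'); print(row(F(.145,0,.235),-13.9),'down')
E
```

```text
[65.4, -35.64, -6.73, 0.0, -0.0, 31.7] above
[64.13, -36.42, 0.77, 0.0, -0.0, 31.7] down
```

>>> jog_arm(motion=[[5, -3, -6, 0, 0, 3, 1], [20, -11, -6.8, 0, 0, 10, 1], [40, -22, -6.8, 0, 0, 20, 1], [65.4, -35.6, -6.8, 0, 0, 31.7, 1], [65.4, -35.6, -6.8, 0, 0, 31.7, 1], [65.4, -35.6, -6.8, 0, 0, 31.7, 1], [65.4, -35.6, -6.8, 0, 0, 31.7, 1], [65.4, -35.6, -6.8, 0, 0, 31.7, 1], [65.4, -35.6, -6.8, 0, 0, 31.7, 1], [65.4, -35.6, -6.8, 0, 0, 31.7, 1], [65.4, -35.6, -6.8, 0, 0, 31.7, 1], [65.4, -35.6, -6.8, 0, 0, 31.7, 1], [65.4, -35.6, -6.8, 0, 0, 31.7, 1], [65.4, -35.6, -6.8, 0, 0, 31.7, 1], [65.4, -35.6, -6.8, 0, 0, 31.7, 1], [65.4, -35.6, -6.8, 0, 0, 31.7, 1], [65.4, -35.6, -6.8, 0, 0, 31.7, 1], [65.4, -35.6, -6.8, 0, 0, 31.7, 1], [65.4, -35.6, -6.8, 0, 0, 31.7, 1], [65.4, -35.6, -6.8, 0, 0, 31.7, 1]])

```text
t: 2.77
ee_pos: [0.7066, -0.0514, 0.3097]
ee_rot: [-3.116, 0.37, -0.0]
wrist_force: [-0.4, -0.1, 0.2]
finger_gap: 0.0003
```

Run:
```python
from h import *
s=manip.sense(); print(s['ee_pos'],s['joint_positions'],s['finger_gap'])
print(row(F(.16,0,.31),-13.9),'above'); print(row(F(.145,0,.235),-13.9),'down')
for t in [75,66,58,50,42,34,26,18,10,4,0]:
    a=np.deg2rad(t); r=.158
    print(t,row(F(.12-r*np.cos(a)+.003*np.sin(a)+.009,0,.055+r*np.sin(a)+.003*np.cos(a)+.025),-13.9))
```

```text
[ 0.70657687 -0.05144918  0.30974166] [ 1.19363286e-02  7.54178213e-01 -6.35614026e-03  1.18950709e+00
  1.32978059e-03  1.19742204e+00 -1.80061790e+00] 0.0003360498348125217
[-0.05, 0.53, -0.03, -0.2, 0.0, 0.3] above
[-1.55, 0.54, 7.47, -0.2, 0.0, 0.3] down
75 [-6.95, 0.51, 7.63, -0.2, 0.0, 0.3]
66 [-9.3, 0.5, 8.42, -0.2, 0.0, 0.3]
58 [-11.27, 0.49, 9.42, -0.2, 0.0, 0.3]
50 [-13.08, 0.48, 10.68, -0.2, 0.0, 0.3]
42 [-14.69, 0.48, 12.18, -0.2, 0.0, 0.3]
34 [-16.08, 0.47, 13.89, -0.2, 0.0, 0.3]
26 [-17.22, 0.47, 15.78, -0.2, 0.0, 0.3]
18 [-18.08, 0.47, 17.81, -0.2, 0.0, 0.3]
10 [-18.66, 0.48, 19.94, -0.2, 0.0, 0.3]
4 [-18.89, 0.48, 21.58, -0.2, 0.0, 0.3]
0 [-18.95, 0.48, 22.68, -0.2, 0.0, 0.3]
```

>>> jog_arm(motion=[[-0.8, 0.5, 4, 0, 0, 0, 1], [-1.5, 0.5, 7.5, 0, 0, 0, 1], [-4, 0.5, 7.6, 0, 0, 0, 1], [-7, 0.5, 7.7, 0, 0, 0, 1], [-9.3, 0.5, 8.4, 0, 0, 0, 1], [-11.3, 0.5, 9.4, 0, 0, 0, 1], [-13.1, 0.5, 10.7, 0, 0, 0, 1], [-14.7, 0.5, 12.2, 0, 0, 0, 1], [-16.1, 0.5, 13.9, 0, 0, 0, 1], [-17.2, 0.5, 15.8, 0, 0, 0, 1], [-18.1, 0.5, 17.8, 0, 0, 0, 1], [-18.7, 0.5, 19.9, 0, 0, 0, 1], [-18.9, 0.5, 21.5, 0, 0, 0, 1], [-19, 0.5, 22.5, 0, 0, 0, 1], [-19, 0.5, 22.8, 0, 0, 0, 1], [-19, 0.5, 22.9, 0, 0, 0, 1]])

```text
t: 4.1
ee_pos: [0.5207, -0.0121, 0.0807]
ee_rot: [-3.117, 0.372, -0.0]
wrist_force: [0.6, -0.2, -0.5]
finger_gap: 0.0002
```

Run:
```python
from m import *
d=cap('scene','s2'); W=cloud(d); p=d['pixels'].astype(int); X,Y,Z=[W[...,i] for i in range(3)]
m=(X>.4)&(X<.65)&(abs(Y)<.1)&(p[...,2]>1.5*p[...,0]); print(m.sum(),W[m].mean(0),W[m].min(0),W[m].max(0))
s=manip.sense(); print(s['ee_pos'],s['wrist_force'])
a=cv2.imread('pics/s2.png')[120:280,210:410]; cv2.imwrite('pics/s2c.png',cv2.resize(a,None,fx=3,fy=3))
```

```text
187 [ 0.60061175 -0.02930283  0.1956671 ] [ 0.59062431 -0.05096215  0.18472905] [ 0.61002317 -0.00863004  0.20545893]
[ 0.52118206 -0.01187698  0.08104297] [ 0.3376126  -0.20073944  0.12717136]
```

View pics/s2c.png

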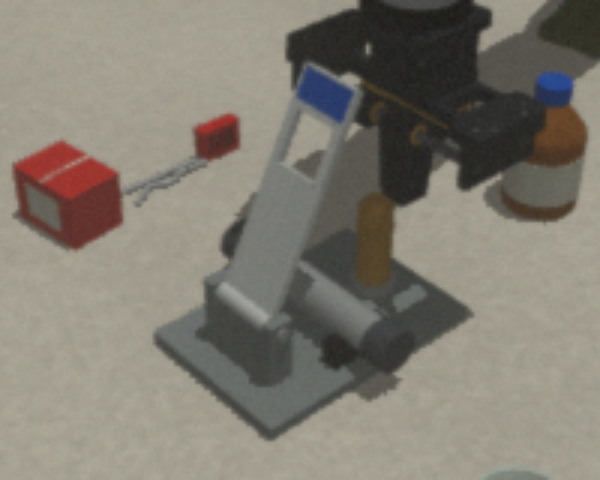

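The fingertips slipped over the strap's free end: they were about level with it, and it moved only slightly. I go back and push lower on the bar.

>>> jog_arm(motion=[[0, 0, -4, 0, 0, 0, 1], [0, 0, -8, 0, 0, 0, 1], [0, 0, -12, 0, 0, 0, 1], [0, 0, -16, 0, 0, 0, 1], [0, 0, -19.5, 0, 0, 0, 1], [1, 0, -21.5, 0, 0, 0, 1], [4, 0, -21.5, 0, 0, 0, 1], [8, 0, -21.5, 0, 0, 0, 1], [12, 0, -21.5, 0, 0, 0, 1], [16, 0, -21.5, 0, 0, 0, 1], [18, 0, -21.5, 0, 0, 0, 1], [18, 0, -21.5, 0, 0, 0, 1], [18, 0, -18, 0, 0, 0, 1], [18, 0, -14, 0, 0, 0, 1], [18, 0, -12, 0, 0, 0, 1], [18, 0, -12, 0, 0, 0, 1]])

```text
t: 5.48
ee_pos: [0.6916, -0.0543, 0.1968]
ee_rot: [-3.117, 0.372, 0.015]
wrist_force: [-0.8, 0.1, -0.4]
finger_gap: 0.0002
```

Run:
```python
from h import *
s=manip.sense(); print(s['ee_pos'],s['wrist_force'])
for t,r in [(70,.132),(64,.134),(59,.135),(54,.136),(48,.138),(42,.14),(36,.142),(30,.145),(24,.148),(18,.151),(12,.154),(7,.157),(3,.16),(0,.16),(-1,.16)]:
    a=np.deg2rad(t)
    print(t,row(F(.12-r*np.cos(a)+.003*np.sin(a)+.009,0,.055+r*np.sin(a)+.003*np.cos(a)+.025),-13.9))
```

```text
[ 0.69159366 -0.05426835  0.19678409] [-0.7620984   0.07729215 -0.43189364]
70 [-6.0, -0.14, -0.77, -0.1, 0.6, 0.3]
64 [-7.37, -0.15, -0.43, -0.1, 0.6, 0.3]
59 [-8.46, -0.15, 0.03, -0.1, 0.6, 0.3]
54 [-9.51, -0.16, 0.59, -0.1, 0.6, 0.3]
48 [-10.76, -0.16, 1.33, -0.1, 0.6, 0.3]
42 [-11.95, -0.17, 2.2, -0.1, 0.6, 0.3]
36 [-13.05, -0.17, 3.21, -0.1, 0.6, 0.3]
30 [-14.13, -0.18, 4.3, -0.1, 0.6, 0.3]
24 [-15.11, -0.18, 5.53, -0.1, 0.6, 0.3]
18 [-15.97, -0.18, 6.88, -0.1, 0.6, 0.3]
12 [-16.69, -0.19, 8.34, -0.1, 0.6, 0.3]
7 [-17.22, -0.19, 9.63, -0.1, 0.6, 0.3]
3 [-17.62, -0.19, 10.71, -0.1, 0.6, 0.3]
0 [-17.65, -0.19, 11.55, -0.1, 0.6, 0.3]
-1 [-17.65, -0.19, 11.83, -0.1, 0.6, 0.3]
```

>>> jog_arm(motion=[[-3, 1, -0.8, 0, 0, 0, 1], [-6, 1, -0.8, 0, 0, 0, 1], [-7.4, 1, -0.4, 0, 0, 0, 1], [-8.5, 1, 0, 0, 0, 0, 1], [-9.5, 1, 0.6, 0, 0, 0, 1], [-10.8, 1, 1.3, 0, 0, 0, 1], [-12, 1, 2.2, 0, 0, 0, 1], [-13.1, 1, 3.2, 0, 0, 0, 1], [-13.1, 1, 3.2, 0, 0, 0, 1]])

```text
t: 6.23
ee_pos: [0.5598, -0.0326, 0.1673]
ee_rot: [-3.117, 0.371, 0.016]
wrist_force: [-0.3, 0.7, -0.2]
finger_gap: 0.0003
```

Run:
```python
from m import *
d=cap('scene','s3'); W=cloud(d); p=d['pixels'].astype(int); X,Y,Z=[W[...,i] for i in range(3)]
m=(X>.45)&(X<.65)&(abs(Y)<.1)&(p[...,2]>1.5*p[...,0]); print(m.sum(),W[m].mean(0),W[m].min(0),W[m].max(0))
s=manip.sense(); print(s['ee_pos'],s['wrist_force'])
for t,r in [(36,.142),(30,.145),(24,.148),(18,.151),(12,.154),(7,.157),(3,.16),(0,.16),(-1,.16)]:
    a=np.deg2rad(t)
    print(t,row(F(.12-r*np.cos(a)+.003*np.sin(a)+.009,0,.055+r*np.sin(a)+.003*np.cos(a)+.025),-13.9))
```

```text
112 [ 0.55614257 -0.01182812  0.15976812] [ 0.54615708 -0.03204191  0.15250851] [0.56642282 0.0023203  0.16678199]
[ 0.56142109 -0.03291565  0.16776682] [ 0.64757496 -0.71961348 -0.35894003]
36 [0.08, -1.16, 0.19, -0.1, 0.5, 0.3]
30 [-1.01, -1.17, 1.28, -0.1, 0.5, 0.3]
24 [-1.99, -1.17, 2.5, -0.1, 0.5, 0.3]
18 [-2.84, -1.17, 3.85, -0.1, 0.5, 0.3]
12 [-3.56, -1.18, 5.31, -0.1, 0.5, 0.3]
7 [-4.1, -1.18, 6.6, -0.1, 0.5, 0.3]
3 [-4.51, -1.18, 7.68, -0.1, 0.5, 0.3]
0 [-4.54, -1.18, 8.52, -0.1, 0.5, 0.3]
-1 [-4.54, -1.18, 8.8, -0.1, 0.5, 0.3]
```

>>> jog_arm(motion=[[-1.3, 0, 1.3, 0, 0, 0, 1], [-2.4, 0, 2.5, 0, 0, 0, 1], [-3.3, 0, 3.8, 0, 0, 0, 1], [-4.1, 0, 5.3, 0, 0, 0, 1], [-4.7, 0, 6.6, 0, 0, 0, 1], [-5.1, 0, 7.7, 0, 0, 0, 1], [-5.1, 0, 8.4, 0, 0, 0, 1], [-5.1, 0, 8.7, 0, 0, 0, 1], [-5.1, 0, 8.9, 0, 0, 0, 1], [-5.1, 0, 8.9, 0, 0, 0, 1]])

```text
t: 7.12
ee_pos: [0.5123, -0.0208, 0.0796]
ee_rot: [-3.117, 0.372, 0.01]
wrist_force: [-0.1, 0.0, -0.4]
finger_gap: 0.0004
```

Run:
```python
from m import *
d=cap('scene','s4'); W=cloud(d); p=d['pixels'].astype(int); X,Y,Z=[W[...,i] for i in range(3)]
m=(X>.45)&(X<.65)&(abs(Y)<.1)&(p[...,2]>1.5*p[...,0]); print(m.sum(),W[m].mean(0),W[m].min(0),W[m].max(0))
s=manip.sense(); print(s['ee_pos'],s['wrist_force'])
print(row(F(-.036,-.012,.058+.025),-13.9))
a=cv2.imread('pics/s4.png')[120:280,210:410]; cv2.imwrite('pics/s4c.png',cv2.resize(a,None,fx=3,fy=3))
```

```text
70 [ 0.5173438  -0.00225761  0.07342479] [ 0.50506196 -0.02607737  0.07082025] [0.52714119 0.01409118 0.07553081]
[ 0.51216852 -0.02082516  0.07972922] [-0.69345448  0.23226556 -0.48984294]
[-0.05, 0.03, -0.33, -0.1, 0.4, 0.3]
```

View pics/s4c.png

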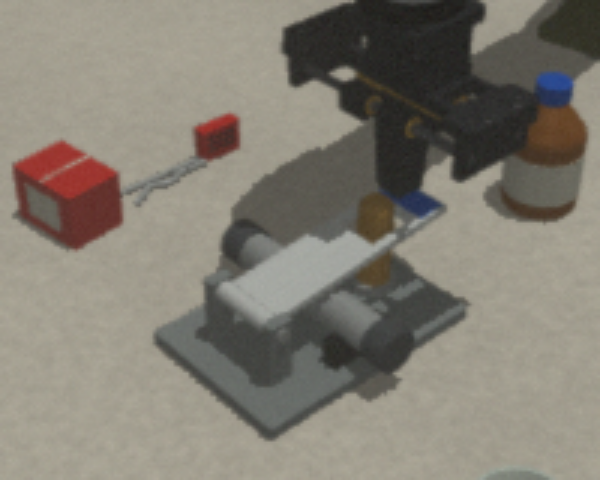

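Run:
```python
from m import *
print(manip.tips_ahead)
d=cap('top'); W=cloud(d); p=d['pixels'].astype(int); X,Y,Z=[W[...,i] for i in range(3)]
m=(X>.45)&(X<.65)&(abs(Y)<.1)&(p[...,2]>1.5*p[...,0]); print(m.sum(),W[m].mean(0) if m.any() else 0)
```

```text
0.025
0 0
```

>>> jog_arm(motion=[[0, 0, 0.3, 0, 0, 0, 1], [0, 0, 0.6, 0, 0, 0, 1], [0, 0, 0.9, 0, 0, 0, 1], [0, 0, 0.9, 0, 0, 0, 1]])

```text
t: 7.55
ee_pos: [0.5119, -0.0208, 0.0703]
ee_rot: [-3.117, 0.371, 0.011]
wrist_force: [-0.8, -1.5, -0.5]
finger_gap: 0.0004
```

Run:
```python
from m import *
d=cap('scene','s5'); W=cloud(d); p=d['pixels'].astype(int); X,Y,Z=[W[...,i] for i in range(3)]
m=(X>.45)&(X<.65)&(abs(Y)<.1)&(p[...,2]>1.5*p[...,0]); print(m.sum(),W[m].mean(0),W[m].min(0),W[m].max(0))
```

```text
60 [ 5.16743410e-01 -1.40362670e-04  6.50595184e-02] [ 0.50456384 -0.01373834  0.06251175] [0.52703549 0.01163471 0.06724052]
```

Run:
```python
import cv2
a=cv2.imread('pics/s5.png')[150:240,300:400]; cv2.imwrite('pics/s5c.png',cv2.resize(a,None,fx=6,fy=6,interpolation=cv2.INTER_CUBIC))
```

```text
(no output)
```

View pics/s5c.png

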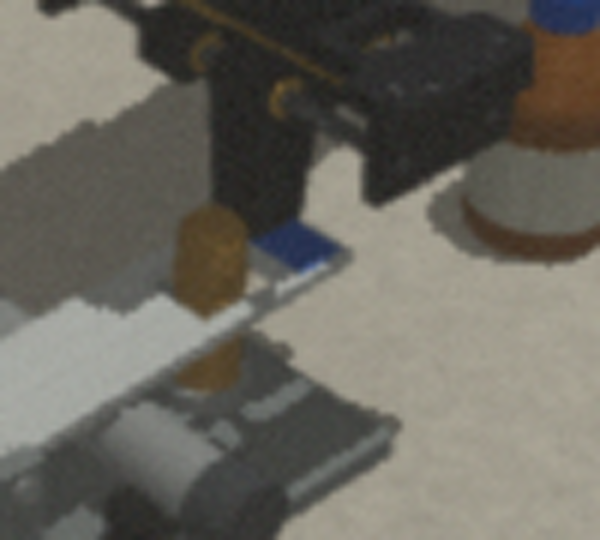

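Run:
```python
from m import *
d=cap('scene'); W=cloud(d); p=d['pixels'].astype(int); X,Y,Z=[W[...,i] for i in range(3)]
m=(abs(X-.515)<.04)&(abs(Y+.02)<.04)&(p.max(-1)<70)&(Z>.05)
for lo in np.arange(.05,.14,.01):
    k=m&(Z>=lo)&(Z<lo+.01)
    if k.sum(): q=(W[k]-post); print(round(lo,3),k.sum(),'a',(q@xf).min().round(3),(q@xf).max().round(3),'b',(q@yf).min().round(3),(q@yf).max().round(3))
```

```text
0.06 7 a -0.043 -0.026 b -0.01 -0.003
0.07 54 a -0.044 -0.025 b -0.025 0.003
0.08 56 a -0.045 -0.025 b -0.028 0.004
0.09 63 a -0.046 -0.024 b -0.027 0.005
0.1 67 a -0.047 -0.024 b -0.028 0.006
0.11 28 a -0.043 -0.024 b -0.029 0.007
0.12 10 a -0.048 -0.024 b -0.026 0.017
0.13 64 a -0.048 -0.001 b -0.038 0.02
```

>>> jog_arm(motion=[[0, 0, 0.3, 0, 0, 0, 1], [0, 0, 0.6, 0, 0, 0, 1], [0, 0, 0.8, 0, 0, 0, 1], [0, 0, 0.8, 0, 0, 0, 1]])

```text
t: 7.98
ee_pos: [0.5117, -0.0207, 0.0625]
ee_rot: [-3.117, 0.371, 0.012]
wrist_force: [-1.2, 0.6, 1.0]
finger_gap: 0.0007
```

Run:
```python
from m import *
d=cap('scene','s6'); W=cloud(d); p=d['pixels'].astype(int); X,Y,Z=[W[...,i] for i in range(3)]
m=(X>.45)&(X<.65)&(abs(Y)<.1)&(p[...,2]>1.5*p[...,0]); print(m.sum(),W[m].mean(0),W[m].min(0),W[m].max(0))
```

```text
55 [ 0.51620953 -0.00055225  0.05765214] [ 0.5060903  -0.01346887  0.05525816] [0.52800748 0.01170351 0.05959227]
```

The strap top now reads 57.7 mm, so it is down. The camera also shows the fingertips only about 5 mm beyond the reported TCP, not 25 mm, and I'll use that from here. I press a touch more to seat the strap, then lift off.

>>> jog_arm(motion=[[0, 0, 0.3, 0, 0, 0, 1], [0, 0, 0.5, 0, 0, 0, 1], [0, 0, 0.5, 0, 0, 0, 1]])

```text
t: 8.28
ee_pos: [0.5117, -0.0208, 0.0617]
ee_rot: [-3.117, 0.372, 0.008]
wrist_force: [-7.8, 1.5, 46.6]
finger_gap: 0.0005
```

Run:
```python
from h import *
s=manip.sense(); print(s['ee_pos'],s['wrist_force'])
print('up',row(F(-.036,-.012,.20),-13.9)); print('mid',row([.47,-.15,.16],-13)); print('above cot',row([.4638,-.2316,.10],-12))
```

```text
[ 0.51174238 -0.02075523  0.0616563 ] [-7.84888169  1.47663235 46.55510471]
up [-0.08, 0.0, -13.83, -0.1, 0.3, 0.3]
mid [-1.07, 13.53, -9.85, -0.1, 0.3, -0.6]
above cot [0.28, 21.61, -3.87, -0.1, 0.3, -1.6]
```

>>> jog_arm(motion=[[0, 0, -4, 0, 0, 0, 1], [0, 0, -8, 0, 0, 0, 1], [0, 2, -10, 0, 0, 0, 0.2], [0, 6, -10, 0, 0, 0, 0], [0, 10, -9, 0, 0, -1, 0], [0, 14, -8, 0, 0, -1, 0], [0.2, 18, -6, 0, 0, -1.6, 0], [0.3, 21.6, -4, 0, 0, -1.6, 0], [0.3, 21.6, -3.9, 0, 0, -1.6, 0], [0.3, 21.6, -3.9, 0, 0, -1.6, 0]])

```text
t: 9.12
ee_pos: [0.4618, -0.2343, 0.0988]
ee_rot: [-3.122, 0.338, 0.013]
wrist_force: [0.3, 1.3, -0.6]
finger_gap: 0.0442
```

Run:
```python
from m import *
s=manip.sense(); print(s['t'],s['ee_pos'],s['wrist_force'],s['finger_gap'])
d=cap('scene','s7'); W=cloud(d); p=d['pixels'].astype(int); X,Y,Z=[W[...,i] for i in range(3)]
e=s['ee_pos']; m=(abs(X-e[0])<.05)&(abs(Y-e[1])<.09)&(p.max(-1)<75)&(Z>.05)
for lo in np.arange(.05,.16,.01):
    k=m&(Z>=lo)&(Z<lo+.01)
    if k.sum(): print(round(lo,3),k.sum(),W[k].min(0).round(3),W[k].max(0).round(3))
m=red(d)&(Y<-.15)&(X<.56)&(X>.42)&(Z>.005); print('grip',m.sum(),W[m].mean(0).round(4),W[m].min(0).round(4),W[m].max(0).round(4)); t=m&(Z>.029);print('top',t.sum(),rect(W[t][:,:2]) if t.sum()>4 else 0)
a=cv2.imread('pics/s7.png')[90:240,200:400]; cv2.imwrite('pics/s7c.png',cv2.resize(a,None,fx=4,fy=4,interpolation=cv2.INTER_CUBIC))
print(row([.4638,-.2316,.10],-12))
```

```text
9.1167 [ 0.46182787 -0.23433651  0.09876539] [ 0.31113696  1.30738888 -0.58721521] 0.044150646878578274
0.09 23 [ 0.449 -0.265  0.094] [ 0.479 -0.201  0.1  ]
0.1 62 [ 0.448 -0.267  0.1  ] [ 0.48  -0.197  0.11 ]
0.11 64 [ 0.448 -0.271  0.11 ] [ 0.481 -0.196  0.12 ]
0.12 62 [ 0.448 -0.271  0.12 ] [ 0.48  -0.196  0.13 ]
0.13 61 [ 0.446 -0.273  0.13 ] [ 0.481 -0.197  0.14 ]
0.14 44 [ 0.449 -0.272  0.14 ] [ 0.482 -0.195  0.15 ]
0.15 32 [ 0.444 -0.319  0.151] [ 0.503 -0.148  0.16 ]
grip 14 [ 0.4565 -0.2295  0.0296] [ 0.4415 -0.2364  0.0163] [ 0.4834 -0.2237  0.0337]
top 11 (array([ 457.5, -229.6]), array([10. , 31.4]), 83.1)
[0.04, -0.04, -0.04, -0.1, 0.4, -0.1]
```

View pics/s7c.png

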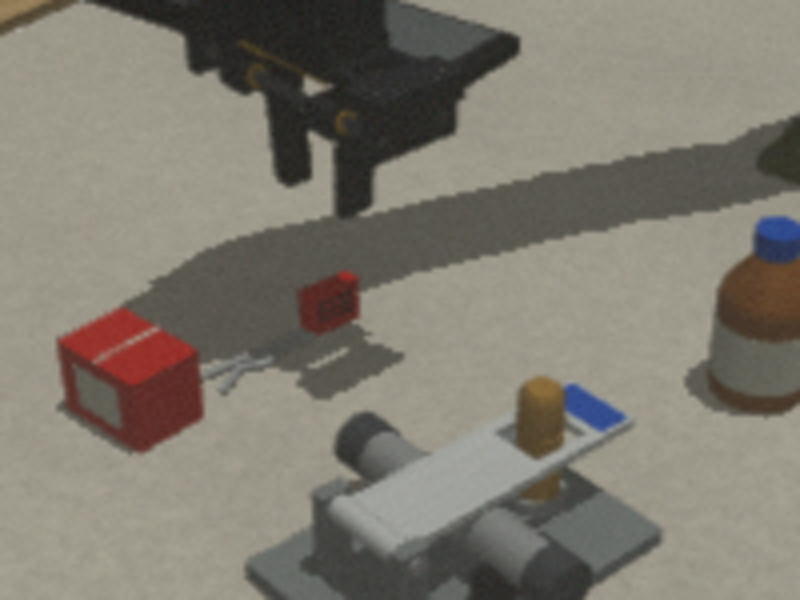

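The strap is down with the post standing through it, and the fingers straddle the grip. I descend and grasp.

>>> jog_arm(motion=[[0, 0, 4, 0, 0, 0, 0], [0, 0, 7, 0, 0, 0, 0], [0, 0, 8.5, 0, 0, 0, 0], [0, 0, 8.9, 0, 0, 0, 0], [0, 0, 8.9, 0, 0, 0, 0], [0, 0, 8.9, 0, 0, 0, 1], [0, 0, 8.9, 0, 0, 0, 1], [0, 0, 8.9, 0, 0, 0, 1], [0, 0, 8.9, 0, 0, 0, 1], [0, 0, 8.9, 0, 0, 0, 1], [0, 0, 8.9, 0, 0, 0, 1]])

```text
t: 10.08
ee_pos: [0.4633, -0.2318, 0.0113]
ee_rot: [-3.121, 0.332, 0.008]
wrist_force: [-0.8, 0.3, 6.7]
finger_gap: 0.0135
```

Run:
```python
from h import *
s=manip.sense(); print(s['ee_pos'],s['wrist_force'],s['finger_gap'],R.from_rotvec(s['ee_rot']).as_matrix().round(3).tolist())
```

```text
[ 0.46325885 -0.23180875  0.0113492 ] [-0.8012678   0.3078247   6.70238937] 0.013461390103448783 [[0.978, -0.21, -0.005], [-0.21, -0.978, 0.003], [-0.005, -0.002, -1.0]]
```

>>> jog_arm(motion=[[0, 0, -3, 0, 0, 0, 1], [0, 0, -7, 0, 0, 0, 1], [0, 0, -11, 0, 0, 0, 1], [0, 0, -13, 0, 0, -6, 1], [0, 0, -13, 0, 0, -13, 1], [0, 0, -13, 0, 0, -20, 1], [0, 0, -13, 0, 0, -20, 1]])

```text
t: 10.67
ee_pos: [0.4637, -0.2325, 0.142]
ee_rot: [-3.13, -0.22, 0.006]
wrist_force: [0.6, 0.1, -0.5]
finger_gap: 0.0138
```

Run:
```python
from h import *
s=manip.sense(); print(s['ee_pos'],s['wrist_force'],s['finger_gap'],s['joint_positions'])
print(row(F(0,-.14,.14),76.1))
```

```text
[ 0.46372978 -0.23246286  0.14199326] [ 0.57972872  0.1292437  -0.46102076] 0.01375853028381358 [ 0.48449607  0.71219097 -0.17612729  1.97252811  0.24616523  0.48197047
 -1.29982484]
[6.26, -7.05, 0.2, -0.3, 0.1, -68.1]
```

>>> jog_arm(motion=[[1, -1, 0.2, 0, 0, -7, 1], [2, -2, 0.2, 0, 0, -14, 1], [3, -3, 0.2, 0, 0, -21, 1], [4, -4, 0.2, 0, 0, -28, 1], [5, -5, 0.2, 0, 0, -35, 1], [6.3, -6, 0.2, 0, 0, -42, 1], [6.3, -7, 0.2, 0, 0, -49, 1], [6.3, -7, 0.2, 0, 0, -56, 1], [6.3, -7, 0.2, 0, 0, -63, 1], [6.3, -7, 0.2, 0, 0, -68, 1], [6.3, -7, 0.2, 0, 0, -68, 1], [6.3, -7, 0.2, 0, 0, -68, 1], [6.3, -7, 0.2, 0, 0, -68, 1]])

```text
t: 11.75
ee_pos: [0.516, -0.1545, 0.1398]
ee_rot: [-2.475, -1.926, 0.003]
wrist_force: [-0.5, 0.0, -0.1]
finger_gap: 0.0138
```

Run:
```python
from m import *
s=manip.sense(); print(s['t'],s['ee_pos'],s['finger_gap'],R.from_rotvec(s['ee_rot']).as_matrix().round(3).tolist())
for n in ['scene','top']:
    d=cap(n,n+'8'); W=cloud(d); p=d['pixels'].astype(int)
    q=W-post; a,b,Z=q@xf,q@yf,W[...,2]
    m=(abs(a)<.06)&(b>-.115)&(b<0)&(Z>.1)&(Z<.16)&(p.max(-1)>75); print(n,m.sum())
    for lo in np.arange(-.11,0,.01):
        k=m&(b>=lo)&(b<lo+.01)
        if k.sum(): print(round(lo,2),k.sum(),'a',np.sort(a[k]).round(4)[[0,-1]],'z med',np.median(Z[k]).round(4),Z[k].max().round(4))
    k=red(d)&(abs(a)<.06)&(b<-.1)&(b>-.2)&(Z>.08); print('red',k.sum(),b[k].min(),b[k].max(),a[k].mean(),Z[k].min(),Z[k].max())
a1=cv2.imread('pics/scene8.png')[130:250,230:390]; a2=cv2.imread('pics/top8.png')[150:270,300:460]
cv2.imwrite('pics/c8.png',cv2.resize(np.vstack([a1,a2]),None,fx=2.5*2*.98/2*1,fy=2.45,interpolation=cv2.INTER_CUBIC))
```

```text
11.75 [ 0.51603807 -0.15445618  0.13975062] 0.013753685991766691 [[0.245, 0.969, -0.005], [0.969, -0.245, 0.003], [0.002, -0.005, -1.0]]
scene 152
-0.11 15 a [-0.0068  0.0036] z med 0.1329 0.1344
-0.1 18 a [-0.0113  0.0027] z med 0.1327 0.1357
-0.09 24 a [-0.0118  0.004 ] z med 0.1327 0.1348
-0.08 15 a [-0.0109  0.0039] z med 0.133 0.1358
-0.07 20 a [-0.0111  0.0042] z med 0.1327 0.1349
-0.06 24 a [-0.0173  0.0041] z med 0.1327 0.135
-0.05 25 a [-0.0215  0.0045] z med 0.1326 0.1368
-0.04 2 a [0.0011 0.0037] z med 0.1322 0.1326
red 52 -0.13759449705511906 -0.11881028600727249 0.0023499801680108606 0.13379425698980474 0.1599845960760774
top 251
-0.11 33 a [-0.0095  0.0031] z med 0.134 0.1362
-0.1 33 a [-0.0113  0.0032] z med 0.1338 0.1376
-0.09 33 a [-0.014   0.0032] z med 0.1341 0.1361
-0.08 34 a [-0.0145  0.0033] z med 0.1337 0.136
-0.07 33 a [-0.0107  0.0038] z med 0.1337 0.136
-0.06 36 a [-0.0171  0.0039] z med 0.1339 0.1365
-0.05 29 a [-0.0212  0.0039] z med 0.1336 0.1368
-0.04 3 a [-0.0003  0.0016] z med 0.1351 0.1362Traceback (most recent call last):
  File "<stdin>", line 10, in <module>
    return umr_minimum(a, axis, None, out, keepdims, initial, where)
ValueError: zero-size array to reduction operation minimum which has no identity
```

The leg is level, lies along the hole axis to within about 1 mm, and its tip is at b≈-38 mm. I lower it to hole height and re-measure.

>>> jog_arm(motion=[[0, 0, 3, 0, 0, 0, 1], [0, 0, 5, 0, 0, 0, 1], [0, 0, 6.2, 0, 0, 0, 1], [0, -0.05, 6.5, 0, 0, 0, 1], [0, -0.05, 6.5, 0, 0, 0, 1], [0, -0.05, 6.5, 0, 0, 0, 1]])

```text
t: 12.35
ee_pos: [0.5158, -0.1539, 0.0754]
ee_rot: [-2.474, -1.928, 0.002]
wrist_force: [-0.1, -0.4, -0.3]
finger_gap: 0.0136
```

```bash
cat > chk.py <<'E'
from m import *
import sys
s=manip.sense(); print(s['t'],s['ee_pos'],s['wrist_force'],s['finger_gap'],'TCP a,b',(s['ee_pos']-post)@xf,(s['ee_pos']-post)@yf)
I=[]
for n in ['scene','top']:
    d=cap(n,n+sys.argv[1]); W=cloud(d); p=d['pixels'].astype(int)
    q=W-post; a,b,Z=q@xf,q@yf,W[...,2]
    m=(abs(a)<.045)&(b>-.115)&(b<-.025)&(Z>.0615)&(Z<.078)&(p.max(-1)>75); print(n,m.sum())
    for lo in np.arange(-.11,-.02,.02):
        k=m&(b>=lo)&(b<lo+.02)
        if k.sum(): print(round(lo,2),k.sum(),'a',np.sort(a[k]).round(4)[[0,-1]],'z med',np.median(Z[k]).round(4),Z[k].max().round(4))
    k=(p[...,0]>1.5*p[...,2])&(p[...,0]<2.2*p[...,1])&(abs(a)<.03)&(abs(b)<.03)&(Z>.06); print('post',k.sum(),a[k].min().round(4),a[k].max().round(4),b[k].min().round(4),b[k].max().round(4),Z[k].max())
    c=(250,130) if n=='scene' else (300,150)
    I.append(cv2.cvtColor(d['pixels'][c[1]:c[1]+110,c[0]:c[0]+140],cv2.COLOR_RGB2BGR))
cv2.imwrite(f'pics/c{sys.argv[1]}.png',cv2.resize(np.hstack(I),None,fx=2.8,fy=2.8,interpolation=cv2.INTER_CUBIC))
E
python3 chk.py 9
```

```text
12.35 [ 0.51582274 -0.15394366  0.07540542] [-0.08754542 -0.44584964 -0.29377685] 0.013591861459062231 TCP a,b -3.359056682989768e-05 -0.14005297074100959
scene 148
-0.11 33 a [-0.0096  0.0041] z med 0.0689 0.0718
-0.09 38 a [-0.0134  0.0039] z med 0.0689 0.072
-0.07 41 a [-0.0147  0.0058] z med 0.0689 0.0714
-0.05 27 a [-0.0201  0.0044] z med 0.0684 0.0714
post 160 -0.0088 0.0133 -0.0073 0.0139 0.08955195116749948
top 212
-0.11 57 a [-0.0112  0.003 ] z med 0.0695 0.0745
-0.09 58 a [-0.0152  0.0031] z med 0.0695 0.0721
-0.07 58 a [-0.0165  0.0037] z med 0.0698 0.0735
-0.05 26 a [-0.0209  0.0028] z med 0.0703 0.0737
post 91 -0.0101 0.0102 -0.0108 0.0111 0.09195908801800412
```

View pics/c9.png

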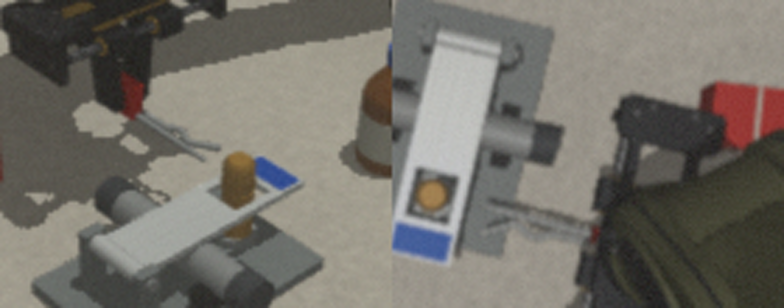

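The picture shows the leg tip just short of the post, level and in line, about 1 mm high. I lower it 1 mm and advance slowly.

>>> jog_arm(motion=[[0.3, 0, 0.1, 0, 0, 0, 1], [1, 0, 0.1, 0, 0, 0, 1], [1.7, 0, 0.1, 0, 0, 0, 1], [2.3, 0, 0.1, 0, 0, 0, 1], [2.8, 0, 0.1, 0, 0, 0, 1], [3.2, 0, 0.1, 0, 0, 0, 1], [3.6, 0, 0.1, 0, 0, 0, 1], [3.6, 0, 0.1, 0, 0, 0, 1]])

```text
t: 13.12
ee_pos: [0.5254, -0.1179, 0.075]
ee_rot: [-2.473, -1.931, -0.001]
wrist_force: [-0.2, -0.0, -0.3]
finger_gap: 0.0136
```

Run:
```python
from h import *
s=manip.sense(); q=s['ee_pos']-post; print(q@xf,q@yf,s['ee_pos'],s['wrist_force'],s['moment'],s['finger_gap'])
```

```text
0.0005687693463715513 -0.10277855574181115 [ 0.52536182 -0.11790547  0.07502155] [-0.16685452 -0.03116634 -0.26554164] [-0.05237112 -0.07444141  0.00302877] 0.013595914637673144
```

>>> jog_arm(motion=[[0.4, -0.04, 0, 0, 0, 0, 1], [0.8, -0.04, 0, 0, 0, 0, 1], [1.2, -0.04, 0, 0, 0, 0, 1], [1.6, -0.04, 0, 0, 0, 0, 1], [2, -0.04, 0, 0, 0, 0, 1], [2, -0.04, 0, 0, 0, 0, 1]])

```text
t: 13.62
ee_pos: [0.5267, -0.0999, 0.0743]
ee_rot: [-2.472, -1.93, 0.011]
wrist_force: [-4.3, -2.4, -1.4]
finger_gap: 0.0137
```

Run:
```python
from h import *
s=manip.sense(); q=s['ee_pos']-post; print(q@xf,q@yf,s['ee_pos'],s['wrist_force'],s['moment'],s['finger_gap'])
```

```text
-0.002439210048925833 -0.08496368442158145 [ 0.52672156 -0.09988968  0.07433075] [-4.27953319 -2.35690607 -1.43231155] [-0.79965665  0.92405582  0.34327289] 0.013683348857525765
```

The leg is through the hole and the bow is starting to ride over the post (about 3 N along the leg). I keep pushing.

>>> jog_arm(motion=[[0.4, 0.1, -0.05, 0, 0, 0, 1], [0.8, 0.1, -0.05, 0, 0, 0, 1], [1.2, 0.1, -0.05, 0, 0, 0, 1], [1.6, 0.1, -0.05, 0, 0, 0, 1], [1.6, 0.1, -0.05, 0, 0, 0, 1]])

```text
t: 14.03
ee_pos: [0.5286, -0.0892, 0.074]
ee_rot: [-2.476, -1.927, 0.026]
wrist_force: [-4.1, -6.3, -1.9]
finger_gap: 0.0134
```

```bash
cat > f.py <<'E'
from h import *
s=manip.sense(); q=s['ee_pos']-post; f=s['wrist_force']; print('a,b,z',q@xf,q@yf,s['ee_pos'][2],'F',f@xf,f@yf,f[2],s['moment'],s['finger_gap'],R.from_rotvec(s['ee_rot']).as_matrix().round(3)[:,0])
E
python3 f.py
```

```text
a,b,z -0.0031780207488768565 -0.07409175811377659 0.07403950990932064 F -2.466822821988441 -7.097420373532236 -1.8890113401879154 [-1.39203457  0.65501908  0.21070433] 0.013409630495294637 [ 0.246  0.969 -0.011]
```

>>> jog_arm(motion=[[0.6, 0.1, -0.05, 0, 0, 0, 1], [1, 0.1, -0.05, 0, 0, 0, 1], [1.4, 0.1, -0.05, 0, 0, 0, 1], [1.7, 0.1, -0.05, 0, 0, 0, 1], [1.7, 0.1, -0.05, 0, 0, 0, 1]])

```text
t: 14.45
ee_pos: [0.5326, -0.0736, 0.0741]
ee_rot: [-2.477, -1.926, 0.03]
wrist_force: [-2.2, -2.9, -1.4]
finger_gap: 0.0139
```

```bash
python3 f.py; python3 chk.py 10
```

```text
a,b,z -0.003016689938452657 -0.05806948799008358 0.0740809243593634 F -1.4765715521439182 -3.3586110048088837 -1.4302499953320127 [-0.63758649  0.47389373  0.13092866] 0.013856130395564728 [ 0.246  0.969 -0.013]
14.45 [ 0.53262173 -0.07364432  0.07408092] [-2.24016489 -2.90554516 -1.43025   ] 0.013856130395564728 TCP a,b -0.003016689938452657 -0.05806948799008358
scene 69
-0.07 7 a [-0.0221  0.0189] z med 0.0744 0.0766
-0.05 53 a [-0.0232  0.0173] z med 0.0691 0.0778
-0.03 9 a [-0.0105  0.0007] z med 0.0679 0.069
post 222 -0.0169 0.0292 -0.0296 0.0134 0.4508795844982449
top 0
post 42 -0.0104 0.0068 -0.0022 0.0111 0.4195464709467877
```

View pics/c10.png

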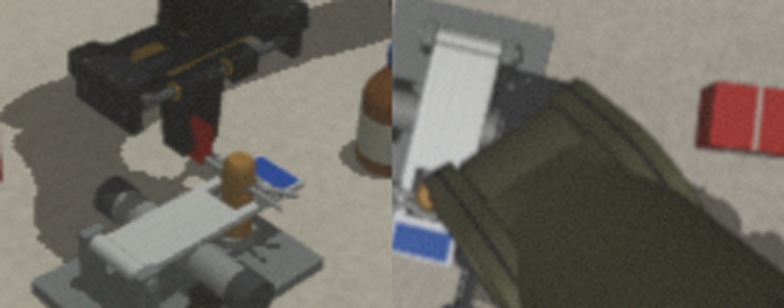

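The legs now stick out beyond the post, and the push force peaked at 7 N then fell. I check for home with a small extra push.

>>> jog_arm(motion=[[0.2, 0.2, 0, 0, 0, 0, 1], [0.3, 0.2, 0, 0, 0, 0, 1], [0.3, 0.2, 0, 0, 0, 0, 1]])

```text
t: 14.8
ee_pos: [0.5329, -0.0735, 0.0738]
ee_rot: [-2.477, -1.925, 0.04]
wrist_force: [-5.7, -6.4, 2.0]
finger_gap: 0.0137
```

```bash
python3 f.py
```

```text
a,b,z -0.0027321214597706605 -0.05786267920088865 0.07380281663242243 F -4.001607212783695 -7.6223245943968 1.9724439083753467 [-1.18979195  1.11266312  0.23704774] 0.013710811651672943 [ 0.247  0.969 -0.017]
```

```bash
cat > far.py <<'E'
from m import *
import sys
d=cap('scene',sys.argv[1]); W=cloud(d); p=d['pixels'].astype(int)
q=W-post; a,b,Z=q@xf,q@yf,W[...,2]
for s,r in (('far',np.arange(.012,.06,.004)),('near',np.arange(-.05,-.012,.006))):
  for lo in r:
    k=(abs(a)<.045)&(b>=lo)&(b<lo+(r[1]-r[0]))&(Z>.0615)&(Z<.0725)
    if k.sum(): print(s,round(lo,3),k.sum(),np.sort(a[k]*1000).round(1).tolist()[::max(1,k.sum()//8)],np.median(Z[k]).round(4))
k=red(d)&(b<-.02)&(b>-.1)&(abs(a)<.03); print('red b',b[k].min(),b[k].max(),'z',Z[k].min(),Z[k].max(),'a',np.median(a[k]))
m=(p[...,2]>1.5*p[...,0])&(abs(a+.034)<.03)&(abs(b)<.04); print('strap end z',np.median(Z[m]))
E
python3 far.py s11
```

```text
far 0.012 11 [-12.7, -10.4, -9.1, -4.9, -2.4, -2.0, -1.6, -1.0, 4.3, 7.0, 7.4] 0.0667
far 0.016 12 [-13.1, -11.8, -10.0, -9.1, -8.9, -7.2, -2.6, -1.2, -1.1, -1.1, -0.9, -0.8] 0.0663
far 0.02 7 [-12.4, -10.3, -9.5, -9.2, -2.5, -1.7, -0.3] 0.0659
far 0.024 10 [-16.4, -13.8, -12.7, -11.9, -10.6, -3.5, -2.2, -2.1, -2.0, -1.3] 0.0661
far 0.028 12 [-19.4, -19.1, -16.1, -16.0, -15.1, -14.2, -13.2, -12.4, -2.7, -2.2, -1.0, -0.3] 0.066
far 0.032 11 [-21.5, -21.3, -19.9, -19.2, -16.4, -15.3, -4.0, -3.6, -1.8, -1.4, 1.0] 0.0653
far 0.036 11 [-23.8, -23.4, -23.4, -21.0, -20.3, -20.3, -19.6, -2.7, -2.2, -2.0, -1.8] 0.0652
far 0.04 5 [-25.2, -22.6, -3.3, -2.8, -0.6] 0.0662
far 0.044 2 [-3.1, -2.6] 0.0639
near -0.05 8 [2.8, 3.2, 3.6, 3.6, 3.6, 3.7, 4.9, 9.0] 0.0677
near -0.044 16 [-9.1, -6.8, -2.9, -1.7, 0.2, 1.4, 2.8, 3.0] 0.0677
near -0.038 13 [-12.1, -11.8, -9.1, -9.0, -7.5, -6.8, -6.8, -5.1, -4.3, -0.7, -0.6, -0.0, 0.2] 0.0666
near -0.032 10 [-9.0, -9.0, -8.4, -6.8, -3.2, -1.9, -1.8, -1.2, -1.0, 0.3] 0.0664
near -0.026 4 [-3.6, -2.7, -0.9, -0.8] 0.0655
near -0.02 1 [0.5] 0.0652
red b -0.05380229667527643 -0.03719087149205729 z 0.06840531919376847 0.09577656413154123 a -0.000861941378572462
strap end z 0.05777848841134653
```

The leg tip is at b≈+45 mm as expected, and the bow's narrow part has passed the post to b≈+19 mm. The strap is still down. I ease off and release.

>>> jog_arm(motion=[[0, 0, 0, 0, 0, 0, 1], [0, 0, 0, 0, 0, 0, 0.5], [0, 0, 0, 0, 0, 0, 0.2], [0, 0, 0, 0, 0, 0, 0.2], [0, 0, 0, 0, 0, 0, 0.2], [0, 0, 0, 0, 0, 0, 0.2]])

```text
t: 15.35
ee_pos: [0.5336, -0.073, 0.0739]
ee_rot: [-2.477, -1.925, 0.037]
wrist_force: [-0.2, -0.5, -0.4]
finger_gap: 0.0353
```

```bash
python3 f.py; python3 far.py s12|tail -2
```

```text
a,b,z -0.0022359671582254893 -0.05720172567832898 0.07393852569434423 F -0.031197331083483895 -0.5418538629449092 -0.3589427159804732 [ 0.01074779 -0.10637569 -0.02620534] 0.035278872446887516 [ 0.247  0.969 -0.016]
red b -0.05598171468250992 -0.03871939702115767 z 0.05843134247011672 0.08525048988137562 a 0.0007211284253998301
strap end z 0.057589329284191915
```

>>> jog_arm(motion=[[0, 0, -1, 0, 0, 0, 0.2], [0, 0, -3, 0, 0, 0, 0.2], [0, 0, -6, 0, 0, 0, 0.2], [0, 0, -10, 0, 0, 0, 0.2], [-4, 0, -12, 0, 0, 0, 0.2], [-8, 0, -12, 0, 0, 0, 0.2], [-12, 0, -12, 0, 0, 0, 0.2], [-16, 0, -12, 0, 0, 0, 0.2], [-20, 0, -12, 0, 0, 0, 0.2], [-20, 0, -12, 0, 0, 0, 0.2], [-20, 0, -12, 0, 0, 0, 0.2]])

```text
t: 16.32
ee_pos: [0.4853, -0.2687, 0.1976]
ee_rot: [-2.484, -1.917, 0.04]
wrist_force: [1.1, 1.4, 0.3]
finger_gap: 0.0349
```

```bash
python3 far.py s13
python3 - <<'E'
from m import *
d=cap('top','top13'); W=cloud(d)
for q in ['rack_center','bottle_center','beaker_center','carton_center']:
    for b in nets.boxes_of(q,d)[:1]:
        x=b['box']; print(q,round(b['confidence'],2),np.round(x),W[int(x[1]),int(x[0])].round(3))
q=W-post;a,b,Z=q@xf,q@yf,W[...,2]
for lo in np.arange(-.05,.05,.01):
    k=(abs(a)<.045)&(b>=lo)&(b<lo+.01)&(Z>.0615)&(Z<.0735); print(round(lo,2),k.sum(),a[k].min().round(4) if k.any() else '',a[k].max().round(4) if k.any() else '')
a1=cv2.imread('pics/s13.png')[120:250,230:390]; a2=cv2.imread('pics/top13.png')[130:260,280:440]
cv2.imwrite('pics/c13.png',cv2.resize(np.hstack([a1,a2]),None,fx=2.5,fy=2.5,interpolation=cv2.INTER_CUBIC))
s=manip.sense(); print(s['t'],s['ee_pos'],s['wrist_force'])
E
```

```text
far 0.012 10 [-11.2, -10.8, -9.5, -8.2, -4.9, -1.4, -1.0, -0.6, -0.1, 5.2] 0.0699
far 0.016 8 [-13.6, -11.7, -10.3, -9.5, -9.4, -2.5, -1.5, -0.9] 0.0709
far 0.02 7 [-11.4, -10.9, -9.8, -4.6, -2.4, -0.1, -0.1] 0.0703
far 0.024 5 [-18.1, -14.5, -12.7, -2.6, -1.7] 0.0705
far 0.028 1 [-16.4] 0.0719
far 0.032 4 [-18.0, -2.6, -1.8, -0.1] 0.0717
far 0.036 1 [-22.5] 0.0723
near -0.05 7 [-3.8, 1.9, 3.2, 3.5, 3.6, 4.6, 5.1] 0.0686
near -0.044 19 [-8.4, -7.0, -4.4, -3.6, -2.4, -0.2, 2.3, 2.8, 2.9, 5.5] 0.0671
near -0.038 3 [-10.0, -3.2, 5.1] 0.0617
near -0.032 3 [-8.5, -8.1, -2.7] 0.0629
near -0.026 3 [-2.8, -0.8, 1.1] 0.0641
near -0.02 1 [0.2] 0.0623
red b -0.07886546882197487 -0.039948129367348914 z 0.06463271361518441 0.08666560925138678 a -0.0007017221757754226
strap end z 0.05756579584713695
rack_center 0.66 [195. 267.  58.  66.] [0.454 0.226 0.086]
bottle_center 0.86 [291. 309.  28.  38.] [0.375 0.027 0.114]
beaker_center 0.9 [218. 135.  30.  29.] [0.747 0.204 0.004]
-0.05 10 -0.0109 0.0028
-0.04 7 -0.0113 -0.0016
-0.03 26 -0.0153 0.0005
-0.02 23 -0.0209 -0.001
-0.01 15 -0.0182 -0.0117
0.0 14 -0.0187 -0.0116
0.01 24 -0.0146 -0.0004
0.02 16 -0.0205 -0.0004
0.03 7 -0.0245 -0.0003
0.04 0  
16.6167 [ 0.48735994 -0.26372906  0.19744469] [-0.81260175  1.09862129 -0.19728239]
```

View pics/c13.png

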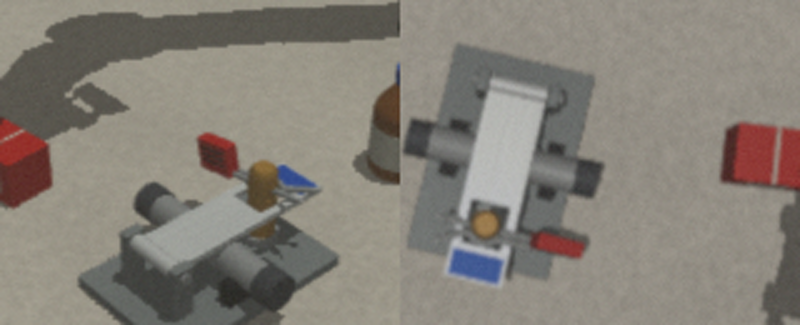

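The cotter stays in place after release: bow round the post, leg ends out both sides, grip slightly drooped. The strap is down. I check the carton quickly and hand in.

Run:
```python
from m import *
d=cap('top'); W=cloud(d); m=red(d)&(W[...,1]<-.15)&(W[...,0]>.56)&(W[...,2]>.046); print('carton',rect(W[m][:,:2]))
close_job()
```

```text
carton (array([ 607.8, -267.4]), array([67.1, 46.9]), 82.6)
the job is handed in; nothing more can be done
```

I swung the strap down over the column, pushed the right-hand cotter through the post's cross hole until it snapped home, let go and backed away. I handed in at about 17 s of the 58 s, and the arm was touching nothing.

**Last checks**
- **Strap:** its end reads 57.6 mm above the bench against the nominal 58 mm, and the post stands through the window.
- **Cotter:** while I still held it, the leg tip was at about +45 mm beyond the hole centre, as expected. The push force peaked at about 7 N and then fell. After release the bow lies round the post, and the grip droops a few millimetres in the hole's play. The bow's joint angle was judged only from the camera.
- **Carton, bottle and beaker:** their positions match the first images to about 2 mm.
- **Rack:** it read 5 mm different at a single sampled point, with its box 3 px over. I took this as detection scatter, since the arm never came near it.

**What went wrong or disagreed**
- **First strap push:** the fingers slipped over the strap's free end, and I repeated the push lower down.
- **Fingertip distance:** the camera showed the tips only about 4–5 mm ahead of the reported TCP, not the stated 25 mm, so I used the observed value from then on.
- **Seating force:** the fingertip press that seated the strap reached about 47 N at the wrist. That is under the 120 N wrist limit; I took the 40 N limit to cover the arm and gripper body, not the fingertips.

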